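# Turn a highlighter cap-down in the pencil rack

### The job

The yellow highlighter was put in the sloping pencil rack the wrong way round, with its black cap sticking out, so it will dry up. Pull it out, lay it flat on the round cork mat and let go of it, then take it by its other end and slide it back into its empty slot cap first, fully home, and let go. Leave the other two highlighters and everything else on the table as they are.

Things in the scene. Friction and masses are not known exactly. Their poses are not given: they have to be found in the camera images.
- yellow_hl_center (a point): Centre of the yellow jumbo highlighter: rigid flat-sided bar 150 mm long (its x), 26 wide (y), 20 thick (z), 45 g. Yellow body, paper label; black cap = last 45 mm at +x, grey plug at -x; the last 10 mm at each end is narrower. At the start it is home in one of the rack's slots, cap up and out, its x and z along those of slots, 65 mm sticking out.
- yellow_hl_cap (a point): Middle of the end face of the yellow highlighter's black cap, 75 mm from its centre along its +x axis (same axes as the centre).
- slots: Sloping block of the fixed wooden pencil rack, 174 mm wide, with 3 slots. x: along the slots, out and up (35 deg above level), roughly to the robot's left; z: square to the slot floors, up; y: across. Origin: floor of the middle slot at its closed bottom end. Slots at y = -62, 0, 62 mm, open at x = 85 mm; inside 34 wide, 28 high (floor z = 0), roof 6 thick.
- mat_top (a point): Centre of the top of the fixed round cork mat, 190 mm across and 6 mm thick, lying on the table.
- pink_hl_center (a point): Centre of a pink highlighter of the same size and shape, already cap down in a slot of the rack with 65 mm of its pink end sticking out. Leave it. Its x axis points out of the slot; black cap at its -x end.
- green_hl_center (a point): Centre of a green highlighter, likewise already cap down in a slot of the rack. Leave it.
- bowl: Turquoise ceramic bowl, 130 mm across, 55 mm high, origin under its middle. Leave it.
- tin: Aluminium tin, 72 mm across, 85 mm high, origin under its middle. Leave it.
- crayon_red: Red stubby crayon lying on the table, 60 mm long, 16 mm thick, origin under its middle. Leave it.
- crayon_yellow: Yellow stubby crayon, same size. Leave it.
- crayon_black: Black stubby crayon, same size. Leave it.
Things that resemble listed ones, but are neither listed nor needed, are in the scene too. What is meant by the part that bears mat_top is not red, and is the larger of those in its own colour.

How it is judged:
By the outcome, as a careful person would: the job done as asked, in the order asked, and still so for the second after the job is handed in, with the robot touching nothing.
It also fails if it takes over 64 s, if anything falls off the work surface, if the arm or the gripper's body presses on something with over 40 N, if the wrist force passes 120 N, or if a joint passes its speed limit or range.

### The arm

A 6-joint arm with a two-finger parallel gripper is mounted at the origin on the work surface. World frame = base frame: x ahead of the robot, y to its left, z up, the work surface at z = 0. Lengths are in mm, angles in rad, forces in N, time in s.
With the tool pointing down it reaches from about 350 to 975 mm from the base axis. Payload 17.4 kg.
Tool frame: the origin (TCP) lies at the very end of the fingers, on their centre line; the grasp point (between the pads) lies 19 mm behind it; z points along the fingers, y is the direction in which the jaws open and shut (so a half turn about z gives the same grasp; the last joint's range is limited). The gripper opens to 85 mm and grips with 20 to 120 N. Pads are 22 mm wide; open, the fingers measure 114 mm over their backs; the gripper's body (76 mm by 85 mm) begins 54 mm behind the grasp point. The pads swing forward as they close: fully open they stand 13 mm farther back than shut.
Start: joints at [-1.384, 0.116, 1.442, -0, 1.584, -0.038], TCP at [150.455, -658.024, 231.303] pointing down, gripper open.
Joint ranges: [-2.83, 2.83], [-0.83, 2.19], [0.07, 2.5], [-1.14, 4.28], [0.01, 3], [-2.97, 2.97]. Speed limits (rad/s): [1.89, 1.89, 2.22, 3.14, 3.14, 3.14].

### API

Orientations are given as a unit quaternion [w, x, y, z].
In Python, from workcell import ctrl gives the robot as it stands.
- The arm moves only by the tool apply_moves, never from a script. Its argument "rows" is text: rows parted by semicolons, each of 5 numbers parted by spaces: the closure, from -1 (fully open) to 1 (shut), then the shift along the tool's x, y, z in mm, then the turn about the tool's z in degrees. A call has 1 to 12 rows; each row is the pose to reach, as a shift and turn from the pose measured when the call began, along the tool's axes at that moment; what a row does not reach only later rows make up. A row lasts 1/8 s, in which the tool goes at most 62.5 mm and 10.7 degrees, less where a joint would pass 70% of its speed; a pose out of reach is approached as far as the arm can. A call with a gripper value outside its range is refused whole. The fingers move at their own pace and stop on an object; the grip force is fixed at half the most. Time passes only in rows, so rows that repeat a pose let the fingers close. It gives the time, the measured TCP pose, the force and the opening at its end, in the units of the state.
- ctrl.get_obs(): the state, without advancing time (a new reading comes with each control period).
- ctrl.read_camera(name): name is "side" or "top"; returns a dict with "frame" (480x640x3 uint8, blue, green, red), "camera_matrix" (3x3 intrinsics, pixels), "rvec" (rotation vector, rad) and "tvec" (3), from world to camera coordinates, as OpenCV has them. Camera axes: x right, y down, z forward; pixel columns grow to the right and rows downward; lengths in mm; the calibration is good to about 2 mm. A picture is of the moment at which its call begins. There is no depth.
- ctrl.sign_off(): hands the job in, once; it reports no verdict.
Trained networks look in the newest picture that a camera, given by its name, has taken for a name from the list of things; names that differ only in an ending like _2 or _b are one class to them, and where a whole thing is asked for, a point or a joint stands for the part that bears it (a point fixed in the world has none). Each returns a list of dicts, best first, with "conf" (0 to 1); they miss things now and then, are a little off and sometimes report something else, mostly with a low value. They report only what shows in the picture. A call takes as long as a camera call. They do not tell look-alikes from the thing itself.
- ctrl.look_for(camera, target): "centre" ([column, row] in pixels, amid what is visible of it).
The state is a dict: "time": time; "joints": joint angles; "qd": joint speeds; "joint_torque": joint torques, N m; "tcp_pos": TCP position; "ee_rot": TCP orientation; "ft_force": force on the tool from outside, world axes, zero at the start; "moment": the same for the moment, N m; "finger_gap": finger opening in mm.
Only numpy, scipy, OpenCV 4.12 (cv2) and the standard library are available. Lean on these libraries where they do the work, as an engineer would, in place of code of your own. Each camera call takes 0.05 s, during which the arm holds its last target. There are 200 camera calls.

## Working session

There is one attempt and no reset: what is moved stays moved. The work goes in short steps, Python scripts to look and compute and a tool call to move; the robot and the scene stay as the last step left them, time stands still between calls to the robot, and variables do not carry over. Pictures are saved under pics/ and viewed, on a budget of 10 in all, crops included, one or two more only if the job needs it, and the job is handed in when it is done.

Besides the shell and the picture viewer there is one more tool, called after ">>>" as name(argument=value, ...) on one line, values as JSON. apply_moves: Moves the arm, as the interface text tells. Its arguments: {"type":"object","properties":{"rows":{"type":"string"}},"required":["rows"]}

```bash
mkdir -p pics; ls
cat > h.py <<'E'
import numpy as np,cv2
from workcell import ctrl
def cam(n):
    d=ctrl.read_camera(n); K=np.array(d["camera_matrix"],float);R=cv2.Rodrigues(np.array(d["rvec"],float))[0];t=np.array(d["tvec"],float).ravel()
    return d["frame"],K,R,t
def proj(c,P):
    _,K,R,t=c; q=(K@(R@np.atleast_2d(P).T+t[:,None])).T; return q[:,:2]/q[:,2:]
def ray(c,p):
    _,K,R,t=c; d=R.T@np.linalg.solve(K,[p[0],p[1],1.]); return -R.T@t,d/np.linalg.norm(d)
def atz(c,p,z):
    o,d=ray(c,p); return o+d*(z-o[2])/d[2]
def tri(c1,p1,c2,p2):
    A=np.zeros((3,3));b=np.zeros(3);rs=[ray(c1,p1),ray(c2,p2)]
    for o,d in rs:
        M=np.eye(3)-np.outer(d,d);A+=M;b+=M@o
    X=np.linalg.solve(A,b); return X,max(np.linalg.norm(np.cross(X-o,d)) for o,d in rs)
E
python3 - <<'E'
from h import *
for n in("side","top"):
    c=cam(n);cv2.imwrite(f"pics/{n}0.png",c[0]);print(n,ray(c,(320,240)),c[1][0,0])
    for t in["yellow_hl_center","yellow_hl_cap","slots","mat_top","pink_hl_center","green_hl_center","bowl","tin","crayon_red"]:
        print(t,[(np.round(r["centre"]).tolist(),round(r["conf"],2)) for r in ctrl.look_for(n,t)][:4])
print(ctrl.get_obs())
E
```

```text
pics
side (array([ 416.26272877, -547.39912569,  708.15934739]), array([ 0.13861601,  0.71133713, -0.68904651])) 442.1950207928492
yellow_hl_center [([321.0, 201.0], 0.79), ([358.0, 167.0], 0.36)]
yellow_hl_cap [([318.0, 199.0], 0.57)]
slots [([328.0, 233.0], 0.91)]
mat_top [([493.0, 382.0], 0.98)]
pink_hl_center [([318.0, 200.0], 0.71), ([346.0, 194.0], 0.55)]
green_hl_center [([290.0, 207.0], 0.64)]
bowl [([441.0, 270.0], 0.77)]
tin [([359.0, 165.0], 0.75)]
crayon_red [([239.0, 286.0], 0.7)]
top (array([ 358.5502752 ,   77.27468535, 1057.59222834]), array([ 0.17581126,  0.03066047, -0.98394631])) 436.2858975564777
yellow_hl_center [([282.0, 226.0], 0.83)]
yellow_hl_cap [([282.0, 227.0], 0.75)]
slots [([311.0, 228.0], 0.77)]
mat_top [([455.0, 146.0], 0.83), ([464.0, 331.0], 0.69), ([445.0, 236.0], 0.6), ([206.0, 176.0], 0.47)]
pink_hl_center [([282.0, 200.0], 0.62), ([282.0, 229.0], 0.37)]
green_hl_center [([286.0, 253.0], 0.75)]
bowl [([367.0, 144.0], 0.62)]
tin [([205.0, 178.0], 0.62)]
crayon_red [([338.0, 318.0], 0.6)]
{'time': 1.0, 'joints': array([-1.38377783e+00,  1.15967717e-01,  1.44158944e+00, -4.08110688e-05,
        1.58403702e+00, -3.77474471e-02]), 'qd': array([-0.00123855,  0.00226558, -0.00075016, -0.00075794, -0.00067518,
       -0.00182879]), 'joint_torque': array([-5.10738282e-04, -7.31758833e+01, -6.32653141e+01, -1.91760359e-04,
        5.10043992e-04, -1.10217105e-06]), 'tcp_pos': array([ 150.45622865, -658.0132322 ,  231.33147295]), 'ee_rot': array([ 7.60771465e-07,  9.93691708e-01,  1.12146287e-01, -2.04038210e-05]), 'ft_force': array([-0.11236254,  1.44112978,  0.80625051]), 'moment': array([ 0.00086888, -0.01098117,  0.0347893 ]), 'finger_gap': 85.63326836904753}
```

View pics/side0.png

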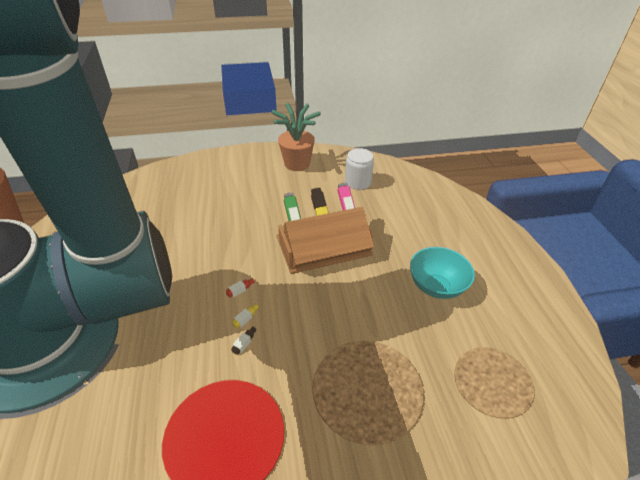

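View pics/top0.png

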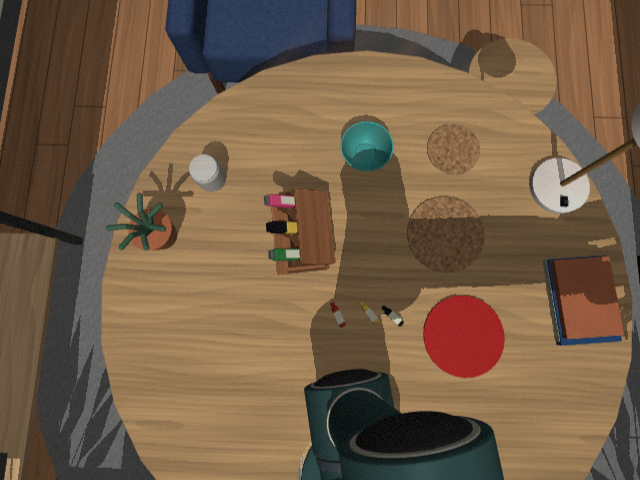

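Side view: the large cork mat is at (368,391), a smaller look-alike cork at (494,381), a red one at (224,435). The rack is at (325,235); the pens' ends are green (291,207), the black-capped yellow (320,200) and pink (346,195). Top view: large mat (446,234), small one (454,148), red one (464,335); black cap (276,227), pink (280,200), green (284,254). What could be taken for the yellow highlighter is the yellow crayon (side 246,316) or the other two pens. My choice is the middle, black-capped one and the large cork mat. Next, one close crop of the rack in both views.

Run:
```python
import cv2,numpy as np
a=cv2.imread("pics/side0.png")[170:280,270:390];b=cv2.imread("pics/top0.png")[180:280,255:345]
f=lambda i,s:cv2.resize(i,None,fx=s,fy=s,interpolation=cv2.INTER_CUBIC)
A=f(a,3.3);B=f(b,4.4)
h=max(len(A),len(B));o=np.zeros((h,A.shape[1]+B.shape[1],3),np.uint8);o[:len(A),:A.shape[1]]=A;o[:len(B),A.shape[1]:]=B
print(o.shape,A.shape,B.shape);cv2.imwrite("pics/crop1.png",o)
```

```text
(440, 792, 3) (363, 396, 3) (440, 396, 3)
```

View pics/crop1.png

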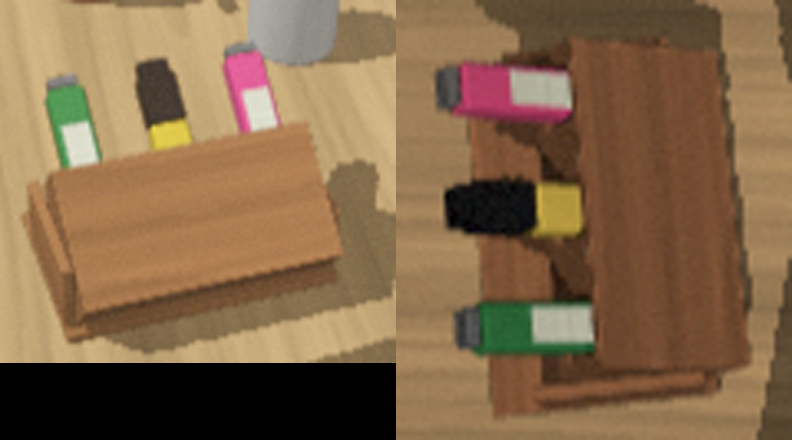

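The crop shows the black-capped pen in the middle slot, pink on the far side and green on the robot's side, and the roof edges are clear. I'll fit the rack pose from these corners.

```bash
cat > fit.py <<'E'
from h import *
from scipy.optimize import least_squares
S=lambda u,v:(270+u/3.3-.35,170+v/3.3-.35); T=lambda u,v:(255+(u-396)/4.4-.4,180+v/4.4-.4)
cs,ct=cam("side"),cam("top")
a=np.radians(35)
def Rm(yaw): # slot axes as columns; x horizontally along angle yaw
    h=np.array([np.cos(yaw),np.sin(yaw),0]);k=np.array([0,0,1.])
    x=h*np.cos(a)+k*np.sin(a);z=-h*np.sin(a)+k*np.cos(a);return np.c_[x,np.cross(z,x),z]
M=[((85,87,34),S(50,175),T(600,367)),((85,-87,34),S(307,122),T(573,38)),
   (("L",87,34),S(82,312),T(748,365)),(("L",-87,34),S(340,258),T(718,50)),
   ((150,62,14),S(61,80),T(456,328)),((150,0,14),S(152,62),T(446,207)),((150,-62,14),S(240,47),T(437,88))]
def res(p):
    R=Rm(p[3]);r=[]
    for P,s,t in M:
        P=np.array([p[4] if P[0]=="L" else P[0],*P[1:]],float);W=p[:3]+R@P
        r+=[*(proj(cs,W)[0]-s),*(proj(ct,W)[0]-t)]
    return np.array(r)
if __name__=="__main__":
    s=least_squares(res,[500,0,20,1.5,0],loss="soft_l1");print(s.x,np.degrees(s.x[3]));print(res(s.x).reshape(-1,4).round(1))
    for P,ps,pt in M:
        X,e=tri(cs,ps,ct,pt);print(P,X.round(0),e.round(1))
    for n,c,u in(("side",cs,(368,391)),("top",ct,(446,234))):print(n,atz(c,u,6))
    print("mat tri",tri(cs,(368,391),ct,(446,234)))
    for nm,u in(("tin",(205,170)),("bowl",(367,144))):print(nm,atz(ct,u,60))
E
python3 fit.py
python3 - <<'E'
from h import *
# cork mat ellipses by colour/texture: sample profile widths
c=cam("top");
X=[atz(c,u,6) for u in((407,234),(485,234),(446,196),(446,272))];print(np.round(X))
E
```

```text
[568.84768609 110.30461447  20.99299202   1.69678815  -7.85244297] 97.21879944285786
[[-0.1 -0.8 -0.6  0.4]
 [-0.4  0.2 -1.  -0. ]
 [ 0.5  0.6 -0.3  0.5]
 [ 0.6 -0.2 -0.7  0.7]
 [-0.  -0.3  0.8 -0.4]
 [-0.3  0.2  1.1 -0.6]
 [-0.4  0.   1.1 -0.6]]
(85, 87, 34) [477. 148.  97.] 0.5
(85, -87, 34) [648. 168. 100.] 0.4
('L', 87, 34) [486.  73.  47.] 0.9
('L', -87, 34) [658.  94.  46.] 1.6
(150, 62, 14) [493. 219. 116.] 0.4
(150, 0, 14) [554. 227. 117.] 1.0
(150, -62, 14) [616. 235. 116.] 1.2
side [ 571.13445672 -203.19586287    6.        ]
top [ 569.58486111 -197.86611981    6.        ]
mat tri (array([ 571.84982705, -199.78473029,   -1.08298604]), np.float64(0.8273511017440406))
tin [700.25604238 390.05971631  60.        ]
bowl [775.83928411   1.99548086  60.        ]
[[ 567. -103.    6.]
 [ 572. -293.    6.]
 [ 666. -200.    6.]
 [ 476. -196.    6.]]
```

```bash
cat >> h.py <<'E'
from scipy.spatial.transform import Rotation
def pose():
    o=ctrl.get_obs();q=np.array(o["ee_rot"]);return o,Rotation.from_quat(q[[1,2,3,0]]).as_matrix(),np.array(o["tcp_pos"])
def to(P,yaw=None):
    o,R,p=pose();y0=np.degrees(np.arctan2(R[1,0],R[0,0]));s=R.T@(np.array(P,float)-p)
    print("t",round(o["time"],2),"yaw",y0.round(1),"j6",np.degrees(o["joints"][5]).round(0),"shift",s.round(1),"turn",None if yaw is None else round(y0-yaw,1))
E
python3 - <<'E'
from h import *
to((557,202,220),97.2)
E
```

```text
t 1.15 yaw 12.9 j6 -2.0 shift [ 588.  -747.8   11.3] turn -84.3
```

>>> apply_moves(rows="-0.1 588 -748 11 -84;-0.1 588 -748 11 -84;-0.1 588 -748 11 -84;-0.1 588 -748 11 -84;-0.1 588 -748 11 -84;-0.1 588 -748 11 -84;-0.1 588 -748 11 -84;-0.1 588 -748 11 -84;-0.1 588 -748 11 -84;-0.1 588 -748 11 -84;-0.1 588 -748 11 -84;-0.1 588 -748 11 -84")

```text
time: 2.65
tcp_pos: [471.3, 22.2, 223.0]
ee_rot: [0.0, 0.663, 0.748, 0.0]
ft_force: [0.4, -0.8, -0.1]
finger_gap: 46.8
```

```bash
python3 -c "
from h import *
to((557,202,220),97.2)"
```

```text
t 2.65 yaw 96.9 j6 -7.0 shift [168.2 106.6   3.1] turn -0.3
```

>>> apply_moves(rows="-0.1 168 107 3 -0.3;-0.1 168 107 3 -0.3;-0.1 168 107 3 -0.3;-0.1 168 107 3 -0.3;-0.1 168 107 83 -0.3;-0.1 168 107 83 -0.3;-0.1 168 107 83 -0.3")

```text
time: 3.52
tcp_pos: [557.2, 201.2, 140.0]
ee_rot: [0.0, 0.662, 0.75, -0.0]
ft_force: [-0.2, -0.3, 1.1]
finger_gap: 46.9
```

Run:
```python
from h import *
to((557,202,79),97.2)
c=cam("side");i=cv2.resize(c[0][120:270,250:420],None,fx=4,fy=4,interpolation=cv2.INTER_CUBIC);cv2.imwrite("pics/s2.png",i)
print(proj(c,pose()[2]))
```

```text
t 3.52 yaw 97.2 j6 10.0 shift [ 0.9 -0.  61. ] turn -0.0
[[318.91526598 186.15822156]]
```

View pics/s2.png

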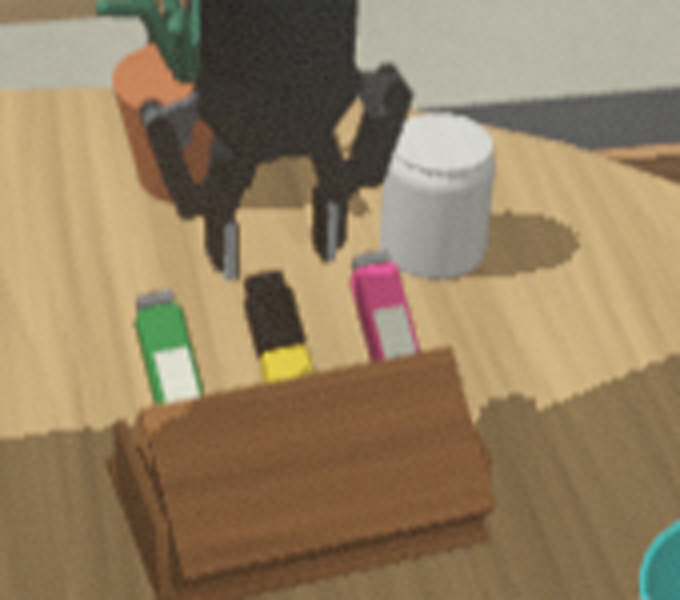

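The open fingers straddle the black cap at about (278,250), with green and pink clear on either side. I'll go down and grip.

>>> apply_moves(rows="-0.1 1 0 30 0;-0.1 1 0 50 0;-0.1 1 0 60 0;-0.1 1 0 60 0;1 1 0 60 0;1 1 0 60 0;1 1 0 60 0;1 1 0 60 0;1 1 0 60 0")

```text
time: 4.7
tcp_pos: [558.2, 202.6, 82.7]
ee_rot: [0.001, 0.662, 0.75, 0.001]
ft_force: [-0.1, 0.7, 6.4]
finger_gap: 25.2
```

>>> apply_moves(rows="1 8 0 -6 0;1 16 0 -12 0;1 25 0 -18 0;1 33 0 -23 0;1 41 0 -29 0;1 49 0 -35 0;1 57 0 -41 0;1 66 0 -46 0;1 74 0 -52 0;1 82 0 -58 0;1 90 0 -64 0;1 90 0 -64 0")

```text
time: 6.2
tcp_pos: [546.9, 292.5, 147.3]
ee_rot: [0.001, 0.661, 0.75, 0.002]
ft_force: [0.3, 0.0, -0.5]
finger_gap: 25.5
```

Run:
```python
from h import *
to((571,-199,220),97.2)
c=cam("side");d=cam("top")
f=lambda i:cv2.resize(i,None,fx=2.6,fy=2.6,interpolation=cv2.INTER_CUBIC)
cv2.imwrite("pics/s3.png",np.hstack([f(c[0][100:280,250:400]),f(d[0][140:320,200:350])]))
```

```text
t 6.2 yaw 97.2 j6 19.0 shift [-490.6  -37.3  -73. ] turn -0.0
```

View pics/s3.png

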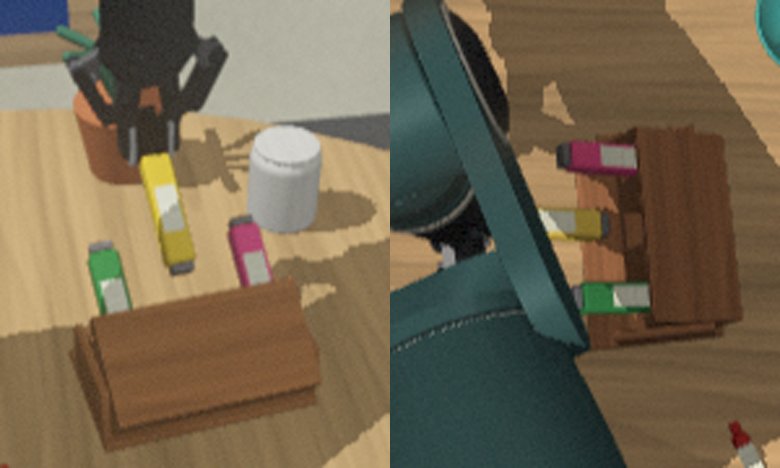

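The pen is out and held by the cap, its grey tail clear of the rack at side crop (180,268). Pink and green are untouched. I'll lift it and carry it over the mat.

>>> apply_moves(rows="1 0 0 -60 0;1 0 0 -110 0;1 -60 0 -110 0;1 -120 -8 -110 0;1 -180 -15 -110 0;1 -240 -20 -110 0;1 -300 -28 -110 0;1 -360 -33 -110 0;1 -420 -37 -110 0;1 -467 -37 -110 0;1 -467 -37 -110 0;1 -467 -37 -110 0")

```text
time: 7.8
tcp_pos: [567.8, -176.1, 256.2]
ee_rot: [0.001, 0.662, 0.75, 0.001]
ft_force: [-0.7, -0.1, -0.5]
finger_gap: 25.1
```

```bash
python3 -c "
from h import *
to((568,-176,66),97.2)"
```

```text
t 7.8 yaw 97.1 j6 -27.0 shift [ -0.   -0.3 190.2] turn -0.1
```

>>> apply_moves(rows="1 0 0 60 0;1 0 0 120 0;1 0 0 165 0;1 0 0 180 0;1 0 0 190 0;1 0 0 195 0;1 0 0 195 0")

```text
time: 8.68
tcp_pos: [569.0, -176.1, 62.5]
ee_rot: [0.002, 0.662, 0.75, 0.002]
ft_force: [-0.4, -0.6, -0.3]
finger_gap: 25.3
```

>>> apply_moves(rows="1 1 0 4 0;1 3 0 9 0;1 5 0 14 0;1 5 0 14 0")

```text
time: 9.18
tcp_pos: [569.2, -171.1, 49.6]
ee_rot: [0.003, 0.662, 0.75, 0.002]
ft_force: [0.4, 2.1, 4.0]
finger_gap: 25.3
```

>>> apply_moves(rows="1 2 0 6 0;1 5 0 12 0;1 8 0 18 0;1 10 0 24 0;1 12 0 30 0;1 13 0 35 0;1 14 0 39 0;1 14 0 39 0")

```text
time: 10.18
tcp_pos: [568.3, -157.3, 11.5]
ee_rot: [0.003, 0.662, 0.75, 0.002]
ft_force: [0.5, 1.4, 4.1]
finger_gap: 25.3
```

Run:
```python
from h import *
to((568,-176,66),97.2)
c=cam("side");cv2.imwrite("pics/s4.png",cv2.resize(c[0][270:470,260:500],None,fx=3,fy=3,interpolation=cv2.INTER_CUBIC))
```

```text
t 10.18 yaw 97.2 j6 -25.0 shift [-18.6  -2.2 -54.5] turn -0.0
```

View pics/s4.png

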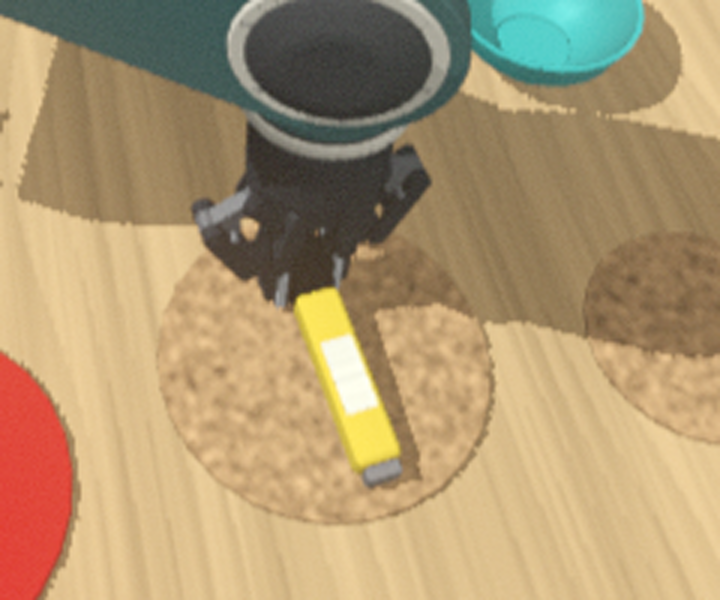

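The pen lies nearly flat on the large mat, its tail at crop (382,472). I'll let go and rise.

>>> apply_moves(rows="-0.2 0 0 0 0;-0.2 0 0 0 0;-0.2 0 0 0 0;-0.2 0 0 0 0;-0.2 0 0 -20 0;-0.2 0 0 -60 0;-0.2 0 0 -100 10;-0.2 -15 0 -100 20;-0.2 -30 0 -100 30;-0.2 -45 0 -100 40;-0.2 -60 0 -100 50;-0.2 -75 0 -100 60")

```text
time: 11.72
tcp_pos: [577.0, -232.2, 113.3]
ee_rot: [0.002, 0.949, 0.316, 0.004]
ft_force: [-0.4, 0.3, -0.6]
finger_gap: 51.2
```

>>> apply_moves(rows="-0.2 0 0 0 10;-0.2 0 0 0 20;-0.2 0 0 0 30;-0.2 0 0 0 40;-0.2 0 0 0 50;-0.2 0 0 0 60;-0.2 0 0 0 70;-0.2 0 0 0 80;-0.2 0 0 0 90;-0.2 0 0 0 100;-0.2 0 0 0 110;-0.2 0 0 0 120")

```text
time: 13.22
tcp_pos: [577.2, -232.3, 115.0]
ee_rot: [-0.003, 0.746, -0.666, 0.004]
ft_force: [-0.3, -0.5, -0.4]
finger_gap: 51.2
```

Run:
```python
from h import *
to((571,-244,100),-82.8)
c=cam("side");d=cam("top")
f=lambda i,s:cv2.resize(i,None,fx=s,fy=s,interpolation=cv2.INTER_CUBIC)
cv2.imwrite("pics/s5.png",np.hstack([f(c[0][310:460,300:440],2.8),f(d[0][180:285,392:490],4)]))
for n in("side","top"):print(n,[(np.round(r["centre"],1).tolist(),round(r["conf"],2)) for t in("yellow_hl_center","yellow_hl_cap") for r in ctrl.look_for(n,t)])
```

```text
t 13.22 yaw -83.5 j6 149.0 shift [10.9  7.6 14.9] turn -0.7
side [([379.2, 404.9], 0.88), ([375.9, 400.6], 0.71)]
top [([438.5, 234.2], 0.67), ([440.6, 234.4], 0.98)]
```

View pics/s5.png

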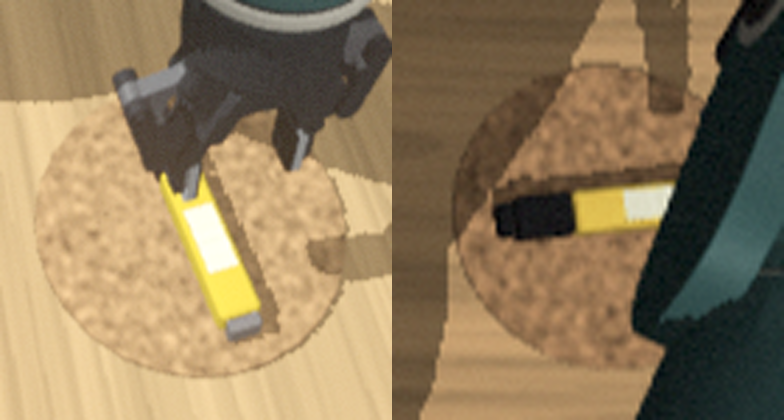

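The pen lies flat and released on the mat, the cap end at top crop (494,218) and the grey tail at side crop (243,328).

Run:
```python
from h import *
c=cam("side");d=cam("top")
A=atz(d,(392+101/4-.4,180+217/4-.4),16);B=atz(c,(300+245/2.8-.3,310+332/2.8-.3),13);C=atz(c,(300+190/2.8,310+178/2.8),26)
A2=atz(d,(392+(668-392)/4-.4,180+205/4-.4),26)
print(A,B,A2,np.linalg.norm((A-B)[:2]));u=(A-B)[:2];u/=np.linalg.norm(u);print(np.degrees(np.arctan2(u[1],u[0])))
m=(A+B)/2; g=m[:2]-45*u; print(m,g); to((*g,9),np.degrees(np.arctan2(u[1],u[0]))-180)
```

```text
[ 566.08035912 -124.76337796   16.        ] [ 583.39294123 -273.28357268   13.        ] [ 574.21747423 -227.77808027   26.        ] 149.5258296727233
96.64880206013324
[ 574.73665017 -199.02347532   14.5       ] [ 579.9468951  -243.72082812]
t 13.62 yaw -83.0 j6 149.0 shift [ 11.5  -0.6 104.6] turn 0.3
```

>>> apply_moves(rows="-0.2 11.5 -0.6 40 0;-0.2 11.5 -0.6 80 0;-0.2 11.5 -0.6 95 0;-0.2 11.5 -0.6 104 0;-0.2 11.5 -0.6 104 0;1 11.5 -0.6 104 0;1 11.5 -0.6 104 0;1 11.5 -0.6 104 0;1 11.5 -0.6 104 0;1 11.5 -0.6 104 0")

```text
time: 14.88
tcp_pos: [580.7, -244.0, 11.2]
ee_rot: [-0.003, 0.749, -0.663, 0.005]
ft_force: [0.6, -0.1, 7.8]
finger_gap: 24.5
```

>>> apply_moves(rows="1 0 0 -30 0;1 0 0 -80 0;1 0 0 -120 0;1 0 0 -150 -10;1 0 0 -150 -20;1 0 0 -150 -30;1 0 0 -150 -40;1 0 0 -150 -50;1 0 0 -150 -60;1 0 0 -150 -70;1 0 0 -150 -80;1 0 0 -150 -90")

```text
time: 16.38
tcp_pos: [579.0, -243.7, 161.7]
ee_rot: [0.002, 0.998, 0.064, 0.006]
ft_force: [-0.2, 0.0, -1.6]
finger_gap: 24.9
```

Run:
```python
from h import *
to((557,202,200),97.2)
```

```text
t 16.38 yaw 7.3 j6 57.0 shift [  35.2 -444.7  -39.7] turn -89.9
```

>>> apply_moves(rows="1 0 0 -60 -10;1 0 -60 -60 -20;1 0 -120 -60 -30;1 0 -180 -60 -40;1 0 -240 -60 -50;1 0 -300 -60 -60;1 0 -360 -60 -70;1 0 -420 -60 -80;1 0 -480 -60 -90;1 -10 -540 -60 -90;1 -10 -570 -60 -90;1 -10 -570 -60 -90")

```text
time: 17.88
tcp_pos: [495.4, 322.4, 219.5]
ee_rot: [0.005, 0.66, 0.752, 0.003]
ft_force: [0.2, 0.3, 0.0]
finger_gap: 24.5
```

```bash
cat > ins.py <<'E'
from h import *
O=np.array([568.8,110.3,21.]);hv=np.array([np.cos(np.radians(97.2)),np.sin(np.radians(97.2)),0]);sa,ca=np.sin(np.radians(35)),np.cos(np.radians(35))
def slot(x,z,off=5): # TCP world for grip point at slot (x,z)
    return O+hv*(x*ca-z*sa)+np.array([0,0,x*sa+z*ca-off])
def phi(f,L,m=8):
    f=np.radians(f);return 85-L+120*np.cos(f)-m*np.sin(f),28-120*np.sin(f)-m*np.cos(f)
E
python3 - <<'E'
from ins import *
x,z=phi(35,17);P=slot(x,z);to(P,97.2);to(P+hv*35,97.2)
print(P)
R=pose()[1]
for f,L in[(35,17),(32,18),(28,18),(24,19),(20,20),(16,20),(12,20),(8,20),(4,20),(2,22)]:
    Q=slot(*phi(f,L));print(f,L,(R.T@(Q-P)).round(1),Q.round(0))
c=cam("side");cv2.imwrite("pics/s6.png",cv2.resize(c[0][70:270,230:430],None,fx=3,fy=3,interpolation=cv2.INTER_CUBIC))
E
```

```text
t 17.88 yaw 97.5 j6 23.0 shift [-59.6  44.3 150.4] turn 0.3
t 17.88 yaw 97.5 j6 23.0 shift [-24.6  44.4 150.2] turn 0.3
[548.79152701 268.68337237  69.93945491]
35 17 [0. 0. 0.] [549. 269.  70.]
32 18 [-0.6  0.1 -5.7] [549. 268.  76.]
28 18 [ -0.8   0.2 -14.1] [549. 268.  84.]
24 19 [ -2.4   0.2 -21.9] [549. 266.  92.]
20 20 [ -4.6   0.3 -29.6] [549. 264. 100.]
16 20 [ -6.5   0.4 -37.8] [550. 262. 108.]
12 20 [ -9.    0.5 -45.8] [550. 260. 116.]
8 20 [-12.1   0.6 -53.6] [550. 257. 124.]
4 20 [-15.7   0.6 -61.2] [551. 253. 131.]
2 22 [-19.3   0.7 -63.7] [551. 250. 134.]
```

View pics/s6.png

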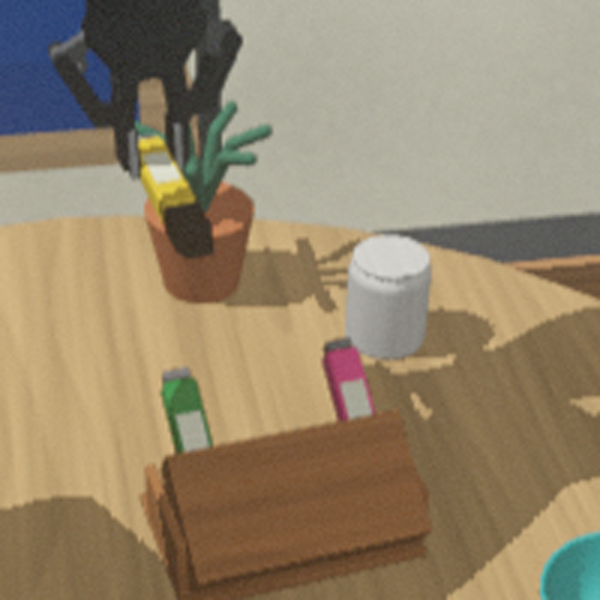

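The pen is held by the yellow end, cap toward the rack, its tip at crop (193,250). I'll check its pitch in the hand.

Run:
```python
from ins import *
c=cam("side");o,R,p=pose();x,y=R[:,0],R[:,1]
q=lambda a,b,v:(proj(c,p+x*a+y*b+np.array([0,0,v]))[0]-[230,70])*3
print("tip bottom corners",q(-120,8,-2),q(-120,-8,-2),"tip top",q(-120,8,12),q(-120,-8,12),"shoulder top",q(-110,13,15),q(-110,-13,15))
print("cap/yellow top edge",q(-75,13,15),q(-75,-13,15),"bottom lower (75)",q(-75,-13,-5))
```

```text
tip bottom corners [210.70639204 260.1880089 ] [187.47654884 264.20477541] tip top [210.31269855 242.00188101] [186.82134912 245.98806577] shoulder top [213.3747874  229.03530005] [175.37962301 235.39895656]
cap/yellow top edge [199.27176434 202.73111728] [162.19541181 208.75337826] bottom lower (75) [163.4745752 234.4411919]
```

Run:
```python
from ins import *
P=slot(*phi(35,5));to(P+hv*40+[0,0,12],97.2);print(P)
R=pose()[1]
for f,L in[(35,5),(32,7),(28,11),(24,15),(20,19),(16,20),(12,20),(8,20),(4,20),(2,22)]:
    Q=slot(*phi(f,L));print(f,L,(R.T@(Q-P)).round(1),Q.round(0))
```

```text
t 17.98 yaw 97.3 j6 23.0 shift [ -7.7  44.3 131.3] turn 0.1
[547.55952332 278.4356858   76.82237215]
35 5 [0. 0. 0.] [548. 278.  77.]
32 7 [-1.4  0.1 -5.1] [548. 277.  82.]
28 11 [ -4.9   0.1 -11.2] [548. 274.  88.]
24 15 [ -8.9   0.2 -17.3] [549. 270.  94.]
20 19 [-13.6   0.2 -23.2] [549. 265. 100.]
16 20 [-16.3   0.3 -30.8] [550. 262. 108.]
12 20 [-18.9   0.4 -38.8] [550. 260. 116.]
8 20 [-21.9   0.5 -46.7] [550. 257. 124.]
4 20 [-25.5   0.6 -54.2] [551. 253. 131.]
2 22 [-29.2   0.6 -56.8] [551. 250. 134.]
```

>>> apply_moves(rows="1 -8 44 0 0;1 -8 44 50 0;1 -8 44 100 0;1 -8 44 131 0;1 -8 44 131 0;1 -22 44 131 0;1 -36 44 131 0;1 -36 44 131 0;1 -36 44 138 0;1 -36 44 141 0;1 -36 44 141 0")

```text
time: 19.35
tcp_pos: [545.7, 290.2, 78.7]
ee_rot: [0.005, 0.66, 0.751, 0.003]
ft_force: [-0.5, -0.1, -0.9]
finger_gap: 24.4
```

>>> apply_moves(rows="1 0 0 2 0;1 0 0 2 0")

```text
time: 19.6
tcp_pos: [545.6, 290.3, 76.5]
ee_rot: [0.005, 0.66, 0.751, 0.003]
ft_force: [0.3, 0.1, -0.8]
finger_gap: 24.3
```

>>> apply_moves(rows="1 0 0 1.5 0;1 0 0 2 0;1 0 0 2 0")

```text
time: 19.98
tcp_pos: [545.6, 290.3, 74.5]
ee_rot: [0.005, 0.66, 0.751, 0.003]
ft_force: [-0.7, -0.9, -0.8]
finger_gap: 24.4
```

>>> apply_moves(rows="1 0 0 2 0;1 0 0 2 0")

```text
time: 20.23
tcp_pos: [545.7, 290.4, 72.6]
ee_rot: [0.005, 0.66, 0.751, 0.003]
ft_force: [-0.9, 0.9, 2.8]
finger_gap: 24.9
```

>>> apply_moves(rows="1 0 0 -3 0;1 -4 0.5 -3.5 0;1 -8 0.5 -3.5 0;1 -8 0.5 -3.5 0")

```text
time: 20.72
tcp_pos: [547.3, 282.1, 76.3]
ee_rot: [0.005, 0.66, 0.751, 0.003]
ft_force: [0.4, 0.3, 1.7]
finger_gap: 24.9
```

>>> apply_moves(rows="1 -4 0.5 0 0;1 -4 0.5 0 0")

```text
time: 20.98
tcp_pos: [548.5, 277.8, 76.3]
ee_rot: [0.006, 0.66, 0.751, 0.003]
ft_force: [0.2, -1.4, 2.0]
finger_gap: 25.1
```

>>> apply_moves(rows="1 -2 0 0 0;1 -3 0 -2 0;1 -4 0 -5 0;1 -4 0 -5 0")

```text
time: 21.48
tcp_pos: [548.8, 273.9, 81.4]
ee_rot: [0.005, 0.66, 0.751, 0.003]
ft_force: [-0.2, 1.7, -3.0]
finger_gap: 24.6
```

>>> apply_moves(rows="1 -2 0 -3 0;1 -4 0 -6 0;1 -4 0 -6 0")

```text
time: 21.85
tcp_pos: [549.2, 270.2, 87.4]
ee_rot: [0.005, 0.66, 0.751, 0.003]
ft_force: [0.7, 4.6, -3.7]
finger_gap: 24.5
```

>>> apply_moves(rows="1 -0.5 0 -4 0;1 -1.5 0 -7 0;1 -3 0 -10 0;1 -5 0 -13 0;1 -5 0 -13 0")

```text
time: 22.48
tcp_pos: [549.8, 265.1, 100.7]
ee_rot: [0.005, 0.661, 0.751, 0.003]
ft_force: [0.4, 3.5, -3.5]
finger_gap: 24.7
```

>>> apply_moves(rows="1 -1 0 -4 0;1 -3 0 -8 0;1 -4 0 -12 0;1 -5 0 -16 0;1 -5 0 -16 0")

```text
time: 23.1
tcp_pos: [550.5, 260.1, 117.1]
ee_rot: [0.006, 0.661, 0.751, 0.003]
ft_force: [1.4, 2.7, -2.9]
finger_gap: 24.5
```

Run:
```python
from h import *
c=cam("side");d=cam("top")
f=lambda i,s:cv2.resize(i,None,fx=s,fy=s,interpolation=cv2.INTER_CUBIC)
cv2.imwrite("pics/s7.png",np.hstack([f(c[0][100:260,260:390],3),f(d[0][170:290,220:340],4)]))
```

```text
(no output)
```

View pics/s7.png

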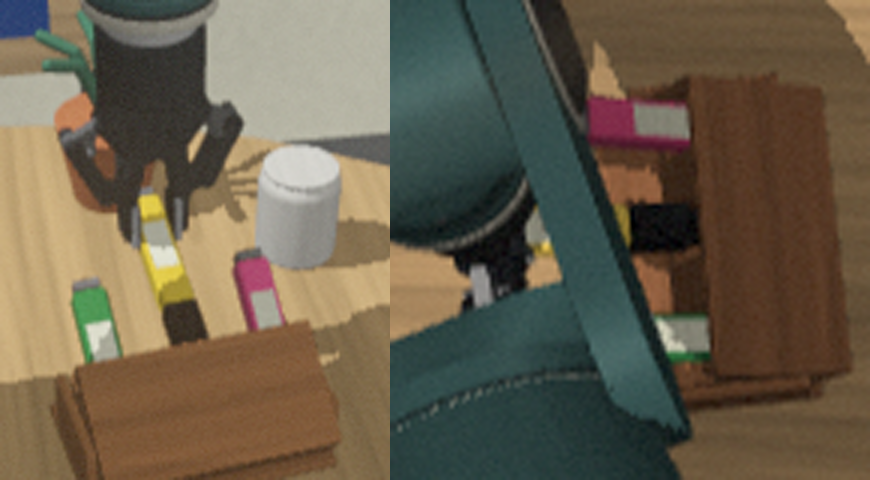

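The pen has pivoted with its cap tip under the roof at side crop (188,340), top crop (695,230). I'll keep raising it, then slide it in along the slope.

>>> apply_moves(rows="1 -2 0 -4 0;1 -4 0 -8 0;1 -7 0 -11 0;1 -12 0 -10 0;1 -16 0 -8 0;1 -20 0 -5 0;1 -20 0 -5 0")

```text
time: 24.08
tcp_pos: [552.9, 240.1, 121.9]
ee_rot: [0.006, 0.66, 0.751, 0.003]
ft_force: [0.1, 3.1, -2.9]
finger_gap: 24.3
```

Run:
```python
from ins import *
for x in(170,150,135,120):to(slot(x,11),97.2)
```

```text
t 24.07 yaw 97.3 j6 14.0 shift [ 2.2 -0.4 -0.7] turn 0.1
t 24.07 yaw 97.3 j6 14.0 shift [-14.2  -0.6  10.9] turn 0.1
t 24.07 yaw 97.3 j6 14.0 shift [-26.4  -0.7  19.5] turn 0.1
t 24.07 yaw 97.3 j6 14.0 shift [-38.7  -0.9  28.2] turn 0.1
```

>>> apply_moves(rows="1 -6 0 4 0;1 -12 -0.5 8.5 0;1 -18 -0.5 13 0;1 -24 -0.7 17.5 0;1 -30 -0.7 21.5 0;1 -35 -0.8 25 0;1 -35 -0.8 25 0")

```text
time: 24.95
tcp_pos: [556.9, 204.5, 96.8]
ee_rot: [0.006, 0.661, 0.751, 0.003]
ft_force: [0.0, -1.2, -3.8]
finger_gap: 24.3
```

Then a gentle push the rest of the way home, watching the force.

>>> apply_moves(rows="1 -2 0 1.5 0;1 -3.5 0 2.5 0;1 -3.5 0 2.5 0")

```text
time: 25.32
tcp_pos: [557.8, 201.7, 95.3]
ee_rot: [0.006, 0.661, 0.751, 0.004]
ft_force: [-0.6, 4.9, 4.9]
finger_gap: 24.5
```

>>> apply_moves(rows="1 -2 0 1.5 0;1 -2 0 1.5 0")

```text
time: 25.58
tcp_pos: [558.4, 200.4, 94.8]
ee_rot: [0.006, 0.66, 0.751, 0.005]
ft_force: [-0.7, 6.5, 4.6]
finger_gap: 24.1
```

>>> apply_moves(rows="1 -3 0 2.1 0;1 -3 0 2.1 0")

```text
time: 25.82
tcp_pos: [559.3, 198.1, 93.8]
ee_rot: [0.006, 0.66, 0.751, 0.006]
ft_force: [-1.9, 5.4, 5.0]
finger_gap: 24.2
```

>>> apply_moves(rows="-0.1 0 0 0 0;-0.1 0 0 0 0;-0.1 0 0 0 0;-0.1 0 0 0 0;-0.1 0 0 -30 0;-0.1 0 0 -80 0;-0.1 60 0 -120 0;-0.1 120 0 -130 0;-0.1 120 0 -130 0")

```text
time: 26.95
tcp_pos: [541.2, 320.0, 224.6]
ee_rot: [0.006, 0.659, 0.752, 0.007]
ft_force: [0.3, 0.7, 0.2]
finger_gap: 47.2
```

Run:
```python
from fit import *
s=[568.85,110.3,21];R=Rm(1.69679)
c=cam("side");d=cam("top")
f=lambda i,s:cv2.resize(i,None,fx=s,fy=s,interpolation=cv2.INTER_CUBIC)
A=f(c[0][170:280,270:390],3.3);B=f(d[0][180:290,255:345],4.4);h=max(len(A),len(B))
o=np.zeros((h,A.shape[1]+B.shape[1],3),np.uint8);o[:len(A),:A.shape[1]]=A;o[:len(B),A.shape[1]:]=B
cv2.imwrite("pics/s8.png",o)
for y in(62,0,-62):print((proj(c,np.array(s)+R@[150,y,14])[0]-[270,170])*3.3)
```

```text
[59.77362255 77.8942937 ]
[149.96189643  61.64684453]
[237.51450514  45.87421137]
```

View pics/s8.png

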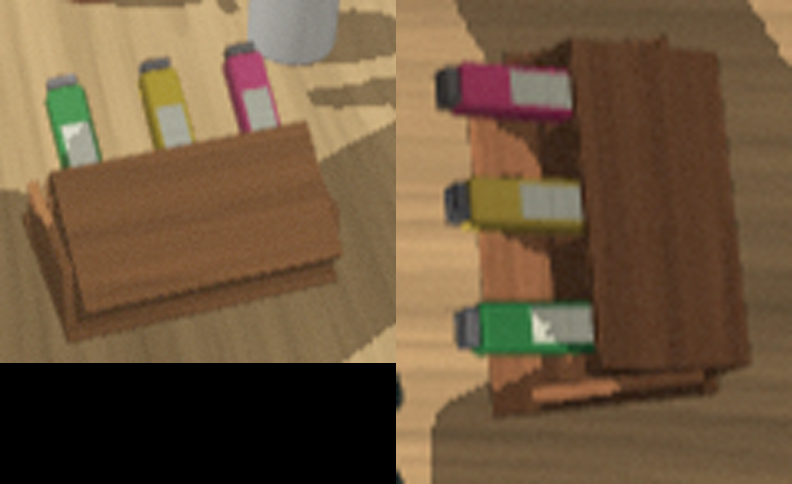

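The yellow pen's grey end is at top crop (446,203) and side crop (153,62). That is exactly where the cap end stood at the start and in line with pink (437) and green (456), so it is home. The gripper is clear.

```bash
python3 -c "
from workcell import ctrl
print(ctrl.sign_off())"
```

```text
the job is handed in; nothing more can be done
None
```

The yellow highlighter is back in its slot, cap first and fully home. I handed the job in at about 27 s of the 64 s allowed; no verdict was reported.

**What I did:** I pulled it out of the middle slot by its cap and laid it flat on the large cork mat, where I let go of it. I then took it by the yellow end and turned it half round. With the cap tip under the slot roof I pivoted it in the grip to match the slope, slid it in and let go.

**Last checks:**
- **Home position:** the grey end shows at the same pixels where the cap end stood at the start, in line with the pink and green pens. On the last push the pen met a stop, at about 8 N along the slot.
- **Other things:** pink and green are where they were, and the gripper had backed off. I did not take a last close look at the bowl, tin or crayons; the arm's path did not go near them.
- **Forces:** the wrist force read at the end of each move never passed about 8 N.
- **Disagreement:** triangulating the mat top from both views gave a height of -1 mm against the stated 6 mm. I used the stated height, and the mat's measured 190 mm width agreed with the description.

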